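Centre the calibration weight on the rocking scale pan

ROBOT

A 6-joint arm with a two-finger parallel gripper is mounted at the origin on a cart in front of the work surface, level with it; the furniture and walls round the work are solid. World frame = base frame: x ahead of the robot, y to its left, z up, the work surface at z = 0. Lengths are in m, angles in rad, forces in N, time in s.
With the tool pointing down it reaches from about 0.425 to 0.95 m from the base axis. Payload 3.5 kg.
Tool frame: the origin (TCP) lies at the very end of the fingers, on their centre line; the grasp point (between the pads) lies 19 mm behind it (env.grip_point_offset is the z of the grasp point in the tool frame, in m); z points along the fingers, y is the line along which they close (so a half turn about z gives the same grasp; the last joint's range is limited). The gripper opens to 85 mm and grips with 20 to 120 N. Pads are 22 mm wide; open, the fingers measure 114 mm over their backs; the gripper's body (76 mm by 85 mm) begins 54 mm behind the grasp point. The pads swing forward as they close: fully open they stand 13 mm farther back than shut.
Start: joints at [-1.361, 0.286, 1.577, -0, 1.279, -0.15], TCP at [0.238, -0.632, 0.231] pointing down, gripper open.
Joint ranges: [-2.77, 2.77], [-0.9, 2.22], [0.21, 2.48], [-1.53, 4.67], [0.24, 2.81], [-2.84, 2.84]. Speed limits (rad/s): [2.79, 2.79, 3.14, 3.14, 3.14, 3.14].

INTERFACE

Orientations are given as a 3x3 rotation matrix whose columns are the frame's x, y, z axes.
In Python, from workcell import env gives the robot as it stands. Calls block until the motion is done:
- env.move_ptp(position, orientation): joint-space move of the TCP to a pose.
- env.move_linear(position, attitude=None, feed=0.15, contact_N=None): straight line of the TCP; attitude=None keeps the orientation; feed is the mean speed in m/s. With contact_N (N) it stops when the force on the tool has changed by that much, and returns True; else False.
- env.set_joints(angles): joint-space move.
- env.command_gripper(opening, newtons=None): finger opening in m; newtons is the grip in N (None keeps the last); returns when the fingers have stopped.
- env.pause(seconds).
- env.solve_ik(position, orientation): joint angles nearest the present ones, or None.
- env.snapshot(name): name is "scene" or "top"; returns a dict with "color" (384x512x3 uint8, red, green, blue), "depth" (384x512 float32, m along the optical axis (not along the pixel's ray), 0 where there is no reading), "intrinsics" (3x3 intrinsics, pixels), "k1" (the pictures are not rectified: a ray, as slopes to the right and down, at radius r is drawn at 1 + k1 r^2 times it, then the intrinsics apply), "origin" and "rotation" of the camera in the world. Camera axes: x right, y down, z forward; pixel columns grow to the right and rows downward; lengths in m; the calibration is good to about 2 mm. A picture is of the moment at which its call begins.
A pose or a line that the arm cannot do raises env.Unreachable and nothing moves.
- env.job_done(): hands the job in; it is judged then, once.
Readings, each from a call of its own:
- env.current_clock(): time.
- env.current_joint_pos(): joint angles.
- env.current_dq(): joint speeds.
- env.current_joint_efforts(): joint torques, N m.
- env.current_ee_pos(): TCP position.
- env.current_tool_rot(): TCP orientation.
- env.current_ft_force(): force on the tool from outside, world axes, zero at the start.
- env.current_ft_torque(): the same for the moment, N m.
- env.current_opening(): finger opening in m.
- env.current_gripper_force(): force on a finger pad.
Only numpy, scipy, OpenCV 4.12 (cv2) and the standard library are available. Lean on these libraries where they do the work, as an engineer would, in place of code of your own. Each camera call takes 0.05 s, during which the arm holds its last target. There are 200 camera calls.

TASK

Calibrate the small white scale: the brass test weight was set down near the edge of its round pan, so nudge it with light taps of the fingers until it stands upright and still in the middle of the pan, fully inside the engraved circle. The pan rocks under it: do not pick the weight up, tip it or knock it off. Only when it stands centred and you no longer touch it, press the green key fully down and come away, leaving the loose things around the scale where they are.

Things in the scene. Friction and masses are not known exactly. Their poses are not given: they have to be found in the camera images.
- ref_scale: compact white scale, 205 deep x 150 wide x 45 mm high to the top of its pan, fixed to the worktop. Origin on the worktop under the centre of its housing; its x axis points from the key deck at its front to the pan at its back, y to its left, z up. Housing top is 34 mm high round the pan (x from -28 to +102 mm), the key deck in front 26 mm high; display at the left of the deck, green key at the right.
- pan_center (a point): centre of the top face of the round steel pan (diameter 96 mm), 30 mm behind the scale's origin along its x axis, 45 mm above the worktop; z is the normal of the pan. An engraved dark circle of inner diameter 48 mm round this point marks the middle. The pan sits on a soft rubber mount: it dips up to 5 degrees (its rim by 4 mm) towards an off-centre load, wobbles when the load is tapped, and stands level when the load is centred.
- test_weight: brass test weight of 500 g, loose, standing on the pan: upright cylinder of diameter 38 mm up to 50 mm height (bottom edge chamfered 2.5 mm, foot diameter 33 mm), then a neck and a knob of diameter 25 mm; 76 mm high in all. Origin at the centre of its underside, z up along its axis. It slides on the pan at about 3 N; pushed higher than about 25 mm above the pan it tips instead.
- cal_key (a joint): travel of the green key in m: 0 up, 0.004 fully down; sprung, it takes about 1 N to start and 4.5 N fully down, and comes up by itself.
- cal_key_top (a point): centre of the top face of the green round key (diameter 21 mm), which stands 6.5 mm above the key deck, 100 mm in front of and 42 mm to the right of the pan centre; it moves straight down.
- cup: white cup with a blue band, diameter 74 mm, 84 mm high, loose, behind the scale; origin at the centre of its underside. Leave it alone.
- tub: clear square tub of screws with a lid, 95 x 95 x 61 mm, loose, behind and to the right of the scale; origin at the centre of its underside. Leave it alone.
- black_tape: small roll of black tape lying flat, diameter 67 mm, 20 mm high, loose, in front and to the right of the scale; origin at the centre of its underside. Leave it alone.
- weight_block: wooden block 150 x 62 x 26 mm, fixed, to the left of the scale, with two smaller brass weights standing in it (top at 67 mm) and an empty place for the test weight; origin at the centre of its underside, long side along its y axis. Leave it alone.
Things that resemble listed ones, but are neither listed nor needed, are in the scene too. What is meant by the test_weight is not blue, and is the smaller of those in its own colour.

How it is judged:
By the outcome, as a careful person would: the job done as asked, in the order asked, and still so for the second after the job is handed in, with the robot touching nothing.
It also fails if it takes over 61 s, if anything falls off the work surface, if the arm or the gripper's body presses on something with over 40 N, if the wrist force passes 120 N, or if a joint passes its speed limit or range.

## Working session

There is one attempt and no reset: what is moved stays moved. The work goes in short steps, each a Python script; the robot and the scene stay as the last script left them, time stands still between calls to the robot, and variables do not carry over. Pictures are saved under pics/ and viewed, at most 10 in all, crops included, and the job is handed in when it is done.

```bash
mkdir -p pics; ls; cat > h.py <<'E'
import numpy as np, cv2
from workcell import env
def snap(name,fn=None):
    s=env.snapshot(name)
    if fn: cv2.imwrite('pics/'+fn,s['color'][:,:,::-1]); np.savez('pics/'+fn+'.npz',**s)
    return s
def ray(s,u,v):
    K=np.array(s['intrinsics']); d=np.array([float(s['k1']),0,0,0,0])
    p=cv2.undistortPoints(np.array([[[u,v]]],float),K,d)[0,0]
    return np.array(s['rotation'])@np.array([p[0],p[1],1.0])
def at_z(s,u,v,z):
    r=ray(s,u,v);o=np.array(s['origin']);return o+r*(z-o[2])/r[2]
def at_d(s,u,v):
    return np.array(s['origin'])+ray(s,u,v)*float(s['depth'][int(v),int(u)])
def proj(s,P):
    R=np.array(s['rotation']);c=R.T@(np.array(P)-np.array(s['origin']))
    x=c[:2]/c[2];x=x*(1+float(s['k1'])*(x@x));return (np.array(s['intrinsics'])@np.append(x,1))[:2]
E
python3 - <<'E'
from h import *
a=snap('scene','a.png');b=snap('top','b.png')
cv2.imwrite('pics/ab.png',cv2.resize(np.hstack([a['color'],b['color']])[:,:,::-1],(800,300),interpolation=cv2.INTER_AREA))
for s in(a,b):print(s['origin'],s['rotation'],s['intrinsics'],s['k1'])
E
```

```text
pics
[0.13817415 0.48634096 0.79394973] [[-0.7091874  -0.54590582  0.44613906]
 [-0.7050171   0.5509503  -0.44654749]
 [-0.00202757 -0.63122152 -0.77559995]] [[428.56176689   0.         261.58609944]
 [  0.         428.56176689 190.3786642 ]
 [  0.           0.           1.        ]] 0.008419328414416722
[ 0.28095764 -0.03945539  0.91566056] [[ 0.38161325 -0.86642186  0.32200077]
 [-0.92428959 -0.3606173   0.1250756 ]
 [ 0.00775082 -0.34535247 -0.93844105]] [[395.90761149   0.         255.70974225]
 [  0.         395.90761149 198.42577996]
 [  0.           0.           1.        ]] -0.05923282492614312
```

View pics/a.png

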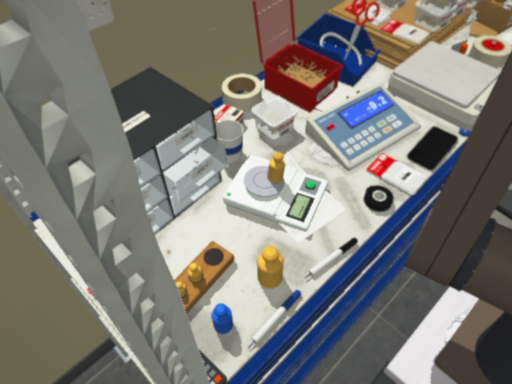

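View pics/b.png

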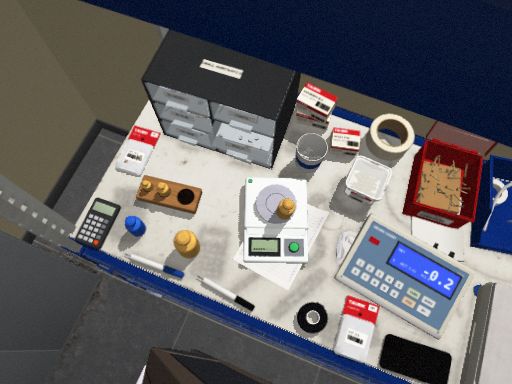

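In the top view, the candidates are brass on the pan (286,208), a larger brass weight on the worktop (186,243), a blue one (135,225) and small ones in the block (148,187 and 163,189). The one on the pan fits. I'll check it in a close crop.

```bash
python3 - <<'E'
import cv2,numpy as np
a=cv2.imread('pics/a.png')[145:245,215:345];b=cv2.imread('pics/b.png')[170:270,230:330]
f=lambda i,w,h:cv2.resize(i,(w,h),interpolation=cv2.INTER_CUBIC)
A=f(a,520,400)[:,:400]; 
cv2.imwrite('pics/c.png',np.hstack([f(b,500,500),np.vstack([f(a[:, :100],300,300),np.zeros((200,300,3),np.uint8)])]))
E
```

```text
(no output)
```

View pics/c.png

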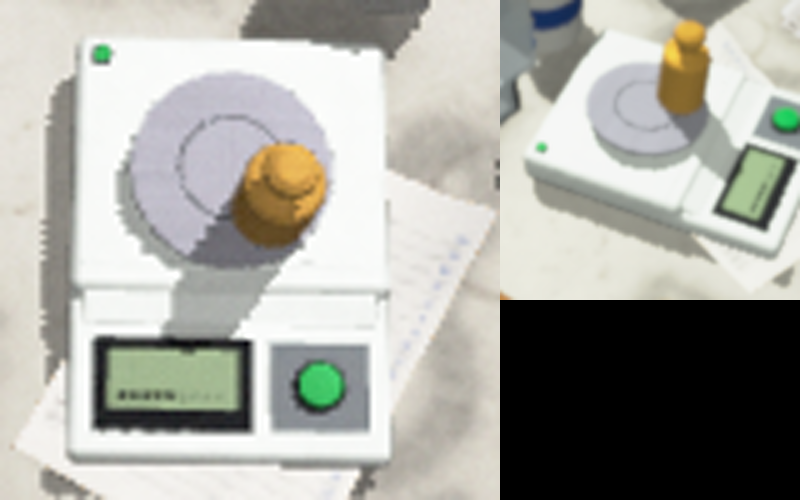

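The crop confirms the weight is on the pan at its front-right side. Pan centre is near (276,203.5) and the key near (293.5,247). Next I'll fit positions.

```bash
cat >> h.py <<'E'
from scipy.optimize import minimize
def projN(s,P):
    R=np.array(s['rotation']);r,_=cv2.Rodrigues(R.T);t=-R.T@np.array(s['origin'])
    return cv2.projectPoints(np.asarray(P,float),r,t,np.array(s['intrinsics']),np.array([float(s['k1']),0,0,0]))[0][:,0]
T=np.linspace(0,2*np.pi,40)
def circ(r,z):return np.c_[r*np.cos(T),r*np.sin(T),0*T+z]
BODY=np.vstack([circ(.0165,0),circ(.019,.0025),circ(.019,.05)]);KNOB=np.vstack([circ(.0125,.062),circ(.012,.076)]);NECK=np.vstack([circ(.0085,.05),circ(.0085,.064)])
def brass(s,c,rad=45):
    hsv=cv2.cvtColor(s['color'],cv2.COLOR_RGB2HSV)
    m=cv2.inRange(hsv,(8,110,50),(28,255,255))
    u,v=c;mm=np.zeros_like(m);cv2.circle(mm,(int(u),int(v)),rad,255,-1);return m&mm
def weight_fit(s,pan,g0,verbose=0):
    """silhouette fit -> foot xy (upright-ish; tilt (tx,ty) lean free), in one camera"""
    pan=np.asarray(pan);m=brass(s,projN(s,[[*g0,.085]])[0]);F=4
    big=cv2.resize(m.astype(np.float32)/255,None,fx=F,fy=F,interpolation=cv2.INTER_LINEAR)>.5
    def model(p):
        im=np.zeros(big.shape,np.uint8)
        d=p[:2]-pan[:2];n=np.linalg.norm(d)+1e-9;lean=p[2]*d/n if len(p)>2 else np.zeros(2)
        z=np.array([lean[0],lean[1],1.]);z/=np.linalg.norm(z)
        x=np.cross([0,1,0],z);x/=np.linalg.norm(x);R=np.c_[x,np.cross(z,x),z]
        o=np.array([p[0],p[1],pan[2]-np.linalg.norm(lean)*n])
        for q in(BODY,KNOB,NECK):
            h=cv2.convexHull(((projN(s,q@R.T+o)+.5)*F-.5).astype(np.float32))
            cv2.fillPoly(im,[np.round(h*8).astype(np.int32)],1,shift=3)
        return im>0
    f=lambda p:float(np.logical_xor(model(p),big).sum())/F/F
    best=None
    for lean in(0.,.04,.08):
        g=lambda p:f(np.array([p[0],p[1],lean]))
        r=minimize(g,g0,method='Nelder-Mead',options=dict(initial_simplex=np.array([g0,[g0[0]+.012,g0[1]],[g0[0],g0[1]+.012]]),xatol=1e-4,fatol=.2))
        if verbose:print('  lean',lean,r.x.round(4),round(r.fun,1),m.sum()/255)
        if best is None or r.fun<best[3]:best=(*r.x,lean,r.fun)
    return np.array(best)
E
python3 - <<'E'
from h import *
a=np.load('pics/a.png.npz');b=np.load('pics/b.png.npz')
P=at_z(b,275.9,203.4,.045);K=at_z(b,293.6,246.9,.0325)
print('top pan',P,'key',K,np.linalg.norm((P-K)[:2]),'exp .1085', 'depths',at_d(b,268,195),at_d(b,293,247))
# scene crop: scale 3, offset (215,145), x shift 500
f=lambda x,y:((x-500+.5)/3-.5+215,(y+.5)/3-.5+145)
pa=f(645,107);ka=f(787,118)
print('scene pan',at_z(a,*pa,.045),'key',at_z(a,*ka,.0325))
for n,s in(('a',a),('b',b)):
    print(n);print(weight_fit(s,P,(P[:2]+[-.02,-.02]),1))
d=(K-P)[:2];yaw=np.arctan2(d[1],d[0])-np.arctan2(-.042,-.1);print('yaw',yaw,np.degrees(yaw))
E
```

```text
top pan [0.58637505 0.0283581  0.045     ] key [ 0.50835235 -0.04641872  0.0325    ] 0.10806995229783017 exp .1085 depths [0.59803396 0.05297166 0.04694116] [ 0.50755374 -0.04523318  0.03272316]
scene pan [0.58765074 0.03175296 0.045     ] key [ 0.50934827 -0.04510943  0.0325    ]
a
  lean 0.0 [0.5729 0.0041] 90.8 382.0
  lean 0.04 [0.5729 0.0059] 90.1 382.0
  lean 0.08 [0.5746 0.0052] 91.6 382.0
[5.72934894e-01 5.89254335e-03 4.00000000e-02 9.01250000e+01]
b
  lean 0.0 [0.5721 0.0019] 67.7 277.0
  lean 0.04 [0.5724 0.0036] 57.9 277.0
  lean 0.08 [0.5732 0.0048] 50.5 277.0
[5.73202059e-01 4.77343134e-03 8.00000000e-02 5.05000000e+01]
yaw 0.3665306799634189 21.00066102396419
```

```bash
cat >> h.py <<'E'
def overlay(s,pan,yaw,w,win,F):
    u0,v0,n=win;im=cv2.resize(s['color'][v0:v0+n,u0:u0+n,::-1],(n*F,n*F),interpolation=cv2.INTER_CUBIC)
    R=np.array([[np.cos(yaw),-np.sin(yaw),0],[np.sin(yaw),np.cos(yaw),0],[0,0,1]])
    def dr(P,c):
        q=(projN(s,P)-[u0,v0]+.5)*F-.5;cv2.polylines(im,[np.round(q*8).astype(np.int32)],False,c,1,cv2.LINE_AA,3)
    L=lambda Q:np.asarray(Q,float)@R.T+np.array([pan[0],pan[1],0])
    dr(L(circ(.048,.045)),(0,0,255));dr(L(circ(.024,.045)),(0,0,255));dr(L(circ(.0105,.0325)+[-.1,-.042,0]),(0,0,255))
    dr(L([[-.058,-.075,.034],[.072,-.075,.034],[.072,.075,.034],[-.058,.075,.034],[-.058,-.075,.034]]),(255,0,0))
    for r,z in((.0165,0),(.019,.05),(.0125,.076)):dr(circ(r,z)+[w[0],w[1],pan[2]],(0,160,0))
    return im
E
python3 - <<'E'
from h import *
a=np.load('pics/a.png.npz');b=np.load('pics/b.png.npz')
pan=[.5867,.0288,.045];yaw=.3665;w=[.573,.0048]
cv2.imwrite('pics/d.png',np.hstack([overlay(b,pan,yaw,w,(232,170,80),5),overlay(a,pan,yaw,w,(225,148,80),5)]))
h=cv2.cvtColor(a['color'],cv2.COLOR_RGB2HSV);print(h[160:190:4,275],h[190,240:260:5])
E
```

```text
[[ 20 169 133]
 [ 20 179 187]
 [ 20 174 164]
 [ 20 171 134]
 [ 20 172 135]
 [ 20 170 135]
 [150   2 111]
 [116  12 155]] [[ 45   2 247]
 [ 60   2 244]
 [113  12 195]
 [113  10 203]]
```

View pics/d.png

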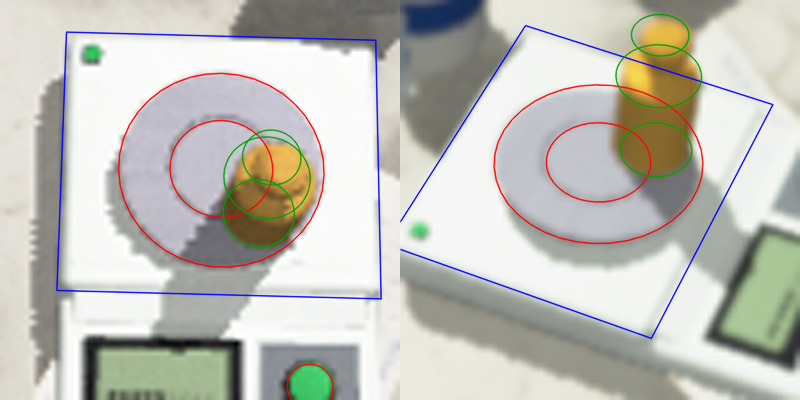

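```bash
cat >> h.py <<'E'
def fit2(shots,g0,panz=.045,masks=None):
    """joint silhouette fit, (x,y,leanx,leany)"""
    F=4;bigs=[]
    for s in shots:
        m=brass(s,projN(s,[[*g0[:2],.085]])[0]);
        bigs.append(cv2.resize(m.astype(np.float32)/255,None,fx=F,fy=F,interpolation=cv2.INTER_LINEAR)>.5)
    def cost(p):
        z=np.array([p[2],p[3],1.]);z/=np.linalg.norm(z);x=np.cross([0,1,0],z);x/=np.linalg.norm(x);R=np.c_[x,np.cross(z,x),z]
        o=np.array([p[0],p[1],panz-.025*np.hypot(p[2],p[3])]);c=0
        for s,b in zip(shots,bigs):
            im=np.zeros(b.shape,np.uint8)
            for q in(BODY,KNOB,NECK):
                h=cv2.convexHull(((projN(s,q@R.T+o)+.5)*F-.5).astype(np.float32))
                cv2.fillPoly(im,[np.round(h*8).astype(np.int32)],1,shift=3)
            c+=np.logical_xor(im>0,b).sum()/F/F
        return c+2000*max(0,np.hypot(p[2],p[3])-.1)
    p=np.array([*g0[:2],0,0.]);p=p if len(g0)<4 else np.array(g0,float)
    for step in((.012,.05),(.005,.03),(.003,.02)):
        S=np.vstack([p]+[p+np.eye(4)[i]*(step[0] if i<2 else step[1]) for i in range(4)])
        r=minimize(cost,p,method='Nelder-Mead',options=dict(initial_simplex=S,xatol=1e-4,fatol=.1,maxiter=150));p=r.x
    return p,r.fun,[int(b.sum()/16) for b in bigs]
E
python3 - <<'E'
from h import *
a=np.load('pics/a.png.npz');b=np.load('pics/b.png.npz')
g=(.570,.004)
for S in([a,b],[a],[b]):print(fit2([dict(x) for x in S],g))
ims=[]
for s,(u,v,n) in((b,(232,170,80)),(a,(225,148,80))):
    m=brass(s,projN(s,[[*g,.085]])[0])
    im=cv2.resize(s['color'][v:v+n,u:u+n,::-1],(400,400),interpolation=cv2.INTER_NEAREST)
    mm=cv2.resize(m[v:v+n,u:u+n],(400,400),interpolation=cv2.INTER_NEAREST)
    cv2.drawContours(im,cv2.findContours(mm,0,1)[0],-1,(255,0,255),1);ims.append(im)
cv2.imwrite('pics/e.png',np.hstack(ims))
E
```

```text
(array([ 0.57757117,  0.00284849, -0.09467668, -0.01095108]), np.float64(106.625), [381, 276])
(array([ 0.57717436,  0.00120637, -0.08622002,  0.02788477]), np.float64(67.3125), [381])
(array([ 0.57657072,  0.003231  , -0.09198634, -0.03569001]), np.float64(31.1875), [276])
```

View pics/e.png

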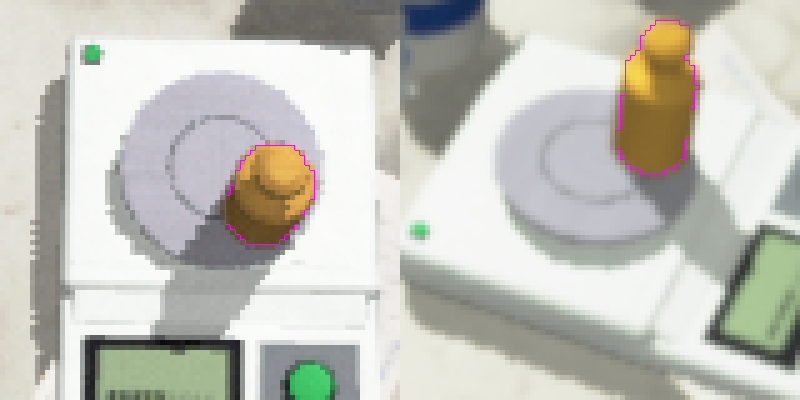

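```bash
cat >> h.py <<'E'
from scipy.optimize import least_squares
def cloud(s,m):
    v,u=np.nonzero(m&(s['depth']>0).astype(np.uint8)*255)
    K=np.array(s['intrinsics']);p=cv2.undistortPoints(np.c_[u,v].astype(float)[:,None],K,np.array([float(s['k1']),0,0,0]))[:,0]
    d=s['depth'][v,u][:,None];return np.array(s['origin'])+(np.c_[p,np.ones(len(p))]*d)@np.array(s['rotation']).T
E
python3 - <<'E'
from h import *
for n in'ab':
    s=dict(np.load(f'pics/{n}.png.npz'));m=brass(s,projN(s,[[.57,.004,.085]])[0]);m=cv2.erode(m,np.ones((3,3)))
    P=cloud(s,m);z=P[:,2]
    print(n,len(P),'z',np.percentile(z,[0,5,50,95,99,100]).round(4))
    top=P[z>.114];print('top',len(top),top.mean(0).round(4),top.min(0).round(4),top.max(0).round(4))
    for lo,hi in((.05,.07),(.07,.092)):
        B=P[(z>lo)&(z<hi)]
        r=least_squares(lambda c:np.hypot(*(B[:,:2]-c).T)-.019,[.57,.004],loss='soft_l1',f_scale=.002);print(lo,len(B),r.x.round(4),np.abs(r.fun).mean())
    # pan plane
    v,u=np.mgrid[0:384,0:512];M=np.full((384,512),255,np.uint8);Q=cloud(s,M)
    d=Q[:,:2]-[.5867,.0288];q=Q[(np.hypot(*d.T)<.044)&(Q[:,2]<.052)&(Q[:,2]>.036)&(np.hypot(*(Q[:,:2]-[.573,.003]).T)>.025)]
    A=np.c_[q[:,:2]-[.5867,.0288],np.ones(len(q))];print('pan plane',len(q),np.linalg.lstsq(A,q[:,2],rcond=None)[0])
E
```

```text
a 289 z [0.0489 0.057  0.0923 0.1182 0.1193 0.1203]
top 42 [0.5702 0.0036 0.1173] [ 0.5614 -0.0051  0.1144] [0.5773 0.0118 0.1203]
0.05 58 [0.5754 0.0033] 0.0007718949465060313
0.07 83 [0.5747 0.0022] 0.0010490330339638129
pan plane 611 [0.04187708 0.0712944  0.04477103]
b 204 z [0.0603 0.07   0.095  0.1184 0.1191 0.1194]
top 69 [5.698e-01 2.000e-04 1.168e-01] [ 0.5608 -0.0104  0.1142] [0.5793 0.0108 0.1194]
0.05 11 [0.5747 0.0036] 0.00035852663650220583
0.07 44 [0.5744 0.0025] 0.0009124871815425433
pan plane 715 [0.04539781 0.078844   0.04438551]
```

```bash
cat >> h.py <<'E'
PAN=np.array([.5867,.0288,.045]);YAW=.3665
def tool(d,a,flip=False):
    d=np.array(d,float)/np.linalg.norm(d);x=np.array([*(d*np.cos(a)),np.sin(a)]);z=np.array([*(d*np.sin(a)),-np.cos(a)])
    if flip:x=-x
    return np.c_[x,np.cross(z,x),z]
def look(g,fn=None):
    """weight axis at ~mid height and pan slope from both cameras; returns foot offset from pan centre per camera"""
    out=[]
    for n in('scene','top'):
        s=snap(n,fn and n+fn);m=cv2.erode(brass(s,projN(s,[[*g,.085]])[0]),np.ones((3,3)));P=cloud(s,m);z=P[:,2]
        B=P[(z>.052)&(z<.092)];r=least_squares(lambda c:np.hypot(*(B[:,:2]-c).T)-.019,g,loss='soft_l1',f_scale=.002) if len(B)>8 else None
        Q=cloud(s,np.full((384,512),255,np.uint8));q=Q[(np.hypot(*(Q[:,:2]-PAN[:2]).T)<.044)&(abs(Q[:,2]-.045)<.008)]
        if r is not None:q=q[np.hypot(*(q[:,:2]-r.x).T)>.025]
        sl=np.linalg.lstsq(np.c_[q[:,:2]-PAN[:2],np.ones(len(q))],q[:,2],rcond=None)[0] if len(q)>50 else np.zeros(3)
        foot=None if r is None else r.x+sl[:2]*(np.median(B[:,2])-.045)
        print(n,'foot',None if foot is None else foot.round(4),'off mm',None if foot is None else ((foot-PAN[:2])*1e3).round(1),'slope',sl.round(3),'top z',np.percentile(z,99).round(4) if len(z) else None,len(B))
        out.append(foot)
    return out
E
python3 - <<'E'
from h import *
Qs=np.vstack([cloud(dict(np.load(f'pics/{n}.png.npz')),np.full((384,512),255,np.uint8)) for n in'ab'])
r=np.hypot(Qs[:,0],Qs[:,1]);t=np.degrees(np.arctan2(Qs[:,1],Qs[:,0]))
for lo in range(-75,15,10):
    k=(t>lo)&(t<lo+10)&(r>.4)&(r<.8);print(lo,k.sum(),np.percentile(Qs[k,2],[99,99.9]).round(3) if k.sum()>20 else '')
d=np.array([.41,.91]);d/=np.linalg.norm(d)
f=np.array([.5757,.0045]);st=f-d*.045
for fl in(0,1):
    print(fl,env.solve_ik(np.array([*st,.051]),tool(d,.26,fl)),env.solve_ik(np.array([*st,.2]),tool(d,.26,fl)))
print(env.current_clock(),env.current_joint_pos())
E
```

```text
-75 1271 [-0.182 -0.179]
-65 2527 [0.089 0.09 ]
-55 11181 [0.089 0.09 ]
-45 13924 [0.088 0.09 ]
-35 12488 [0.081 0.086]
-25 12860 [0.084 0.087]
-15 12139 [0.062 0.064]
-5 11749 [0.115 0.119]
5 20217 [0.236 0.237]
0 [-0.36519914  0.22970551  2.02977912  0.3352495   0.89477687 -0.15450627] [-0.36519914  0.02406975  1.94737141  0.28254494  1.16945608 -0.05280059]
1 None None
0.1 [-1.36098608e+00  2.87147013e-01  1.57803623e+00  4.17439808e-06
  1.27859805e+00 -1.50021126e-01]
```

```bash
python3 - <<'E'
from h import *
d=np.array([.41,.91]);d/=np.linalg.norm(d);f=np.array([.5757,.0045]);st=f-d*.048
R=tool(d,.26)
env.command_gripper(0.0,20);print('closed',env.current_clock())
env.move_ptp(np.array([*st,.15]),R)
env.move_linear(np.array([*st,.051]),feed=.1);print(env.current_clock(),env.current_ee_pos(),env.current_ft_force())
# approach until light touch
hit=env.move_linear(np.array([*(st+d*.030),.051]),feed=.02,contact_N=1.2)
p=env.current_ee_pos();print(hit,p,'s to foot',np.dot(f-p[:2],d),env.current_ft_force(),env.current_clock())
look(f)
E
```

```text
closed 0.8667
4.4 [ 0.55671263 -0.03949925  0.05184555] [ 0.43741956  0.06760796 -0.14416571]
True [ 0.5630695  -0.02287495  0.05056271] s to foot 0.030147041577593462 [ 0.01219936 -1.02865652 -0.13796032] 5.325
scene foot [0.5763 0.0053] off mm [-10.4 -23.5] slope [0.041 0.083 0.045] top z 0.1193 151Traceback (most recent call last):
  File "<stdin>", line 10, in <module>
  File "h.py", line 96, in look
    s=snap(n,fn and n+fn);m=cv2.erode(brass(s,projN(s,[[*g,.085]])[0]),np.ones((3,3)));P=cloud(s,m);z=P[:,2]
                                                                                         ~~~~~^^^^^
  File "h.py", line 85, in cloud
    K=np.array(s['intrinsics']);p=cv2.undistortPoints(np.c_[u,v].astype(float)[:,None],K,np.array([float(s['k1']),0,0,0]))[:,0]
                                  ~~~~~~~~~~~~~~~~~~~^^^^^^^^^^^^^^^^^^^^^^^^^^^^^^^^^^^^^^^^^^^^^^^^^^^^^^^^^^^^^^^^^^^^^
cv2.error: OpenCV(4.12.0) /io/opencv/modules/calib3d/src/undistort.dispatch.cpp:347: error: (-215:Assertion failed) CV_IS_MAT(_src) && CV_IS_MAT(_dst) && (_src->rows == 1 || _src->cols == 1) && (_dst->rows == 1 || _dst->cols == 1) && _src->cols + _src->rows - 1 == _dst->rows + _dst->cols - 1 && (CV_MAT_TYPE(_src->type) == CV_32FC2 || CV_MAT_TYPE(_src->type) == CV_64FC2) && (CV_MAT_TYPE(_dst->type) == CV_32FC2 || CV_MAT_TYPE(_dst->type) == CV_64FC2) in function 'cvUndistortPointsInternal'
```

```bash
sed -i "s/^def look(g,fn=None):/def look(g,fn=None,cams=('scene',)):/; s/for n in('scene','top'):/for n in cams:/" h.py; python3 - <<'E'
from h import *
d=np.array([.41,.91]);d/=np.linalg.norm(d);p=env.current_ee_pos();g=np.array([.576,.005])
for k in range(2):
    p=np.array([*(p[:2]+d*.007),.051])
    print(env.move_linear(p,feed=.015,contact_N=7),env.current_ee_pos().round(4),env.current_ft_force().round(1),env.current_clock())
    g=look(g)[0];print('along',np.dot(g-PAN[:2],d)*1e3,'lat',np.cross(d,g-PAN[:2])*1e3)
E
```

```text
False [ 0.5653 -0.0172  0.0511] [-3.  -4.1  2.2] 6.0583
scene foot [0.5792 0.0102] off mm [ -7.5 -18.6] slope [0.033 0.066 0.045] top z 0.1202 146
along -20.031087301699205 lat -0.8019666568720952
False [ 0.5686 -0.0112  0.0517] [-2.6 -5.9  4.1] 6.725
scene foot [0.5821 0.016 ] off mm [ -4.6 -12.8] slope [0.025 0.059 0.045] top z 0.1202 142
along -13.534160609688005 lat -1.024671954683424<stdin>:6: DeprecationWarning: Arrays of 2-dimensional vectors are deprecated. Use arrays of 3-dimensional vectors instead. (deprecated in NumPy 2.0)
```

```bash
python3 - <<'E' 2>&1 | grep -v Dep
from h import *
d=np.array([.41,.91]);d/=np.linalg.norm(d);p=env.current_ee_pos();g=np.array([.5821,.016])
for k,st in enumerate((.0065,.004)):
    p=np.array([*(p[:2]+d*st),.053])
    print(env.move_linear(p,feed=.015,contact_N=7),env.current_ee_pos().round(4),env.current_ft_force().round(1),env.current_clock())
    g=look(g)[0];print('along',np.dot(g-PAN[:2],d)*1e3,'lat',np.cross(d,g-PAN[:2])*1e3)
# back off and clear, look with both
env.move_linear(np.array([*(p[:2]-d*.012),.053]),feed=.03)
env.move_linear(np.array([*(p[:2]-d*.06),.12]),feed=.15);print(env.current_clock())
g=look(g,'_1.png',('scene','top'))
E
```

```text
False [ 0.5715 -0.0062  0.0534] [-2.1 -4.4  3.2] 7.3167
scene foot [0.5846 0.0208] off mm [-2.1 -8. ] slope [0.01  0.023 0.045] top z 0.1212 130
along -8.105654800817227 lat -1.3988886319606555
False [ 0.5734 -0.0028  0.0537] [-2.9 -5.2  4.3] 7.7833
scene foot [0.5864 0.0241] off mm [-0.3 -4.7] slope [0.003 0.013 0.045] top z 0.1218 137
along -4.4543242996107635 lat -1.6609986705813244
9.0833
scene foot [0.5862 0.024 ] off mm [-0.5 -4.8] slope [0.008 0.023 0.045] top z 0.1212 139
top foot [0.5856 0.0238] off mm [-1.1 -5. ] slope [0.009 0.02  0.044] top z 0.1222 53
```

```bash
python3 - <<'E' 2>&1 | grep -v Dep
from h import *
d=np.array([.25,.97]);d/=np.linalg.norm(d);R=tool(d,.26);g=np.array([.5859,.0239])
e=g-d*.0296
env.move_linear(np.array([*(e-d*.03),.09]),R,feed=.15)
env.move_linear(np.array([*(e-d*.010),.053]),feed=.1)
P=lambda s:np.array([*(e+d*s),.053])
print(env.move_linear(P(.0035),feed=.015,contact_N=8),env.current_ee_pos().round(4),env.current_ft_force().round(1),env.current_clock())
g=look(g)[0];along=np.dot(g-PAN[:2],d);print(along*1e3)
st=.0035+np.clip(-along,0,.003)
if -along>.0005: print(env.move_linear(P(st),feed=.015,contact_N=8),env.current_ft_force().round(1))
env.move_linear(P(-.012),feed=.03);env.move_linear(np.array([*(e-d*.06),.12]),feed=.15);print(env.current_clock())
look(g,'_2.png',('scene','top'))
E
```

```text
False [ 0.58   -0.0023  0.0536] [-1.  -4.2  2.5] 11.2417
scene foot [0.5873 0.026 ] off mm [ 0.6 -2.8] slope [ 0.004 -0.014  0.045] top z 0.122 136
-2.596198022867941
False [-1.3 -4.6  3.5]
13.0667
scene foot [0.5879 0.0285] off mm [ 1.2 -0.3] slope [0.006 0.004 0.045] top z 0.1215 138
top foot [0.587  0.0283] off mm [ 0.3 -0.5] slope [0.001 0.005 0.044] top z 0.123 51
```

```bash
python3 - <<'E'
from h import *
a=np.load('pics/scene_2.png.npz');b=np.load('pics/top_2.png.npz');w=[.5872,.0284]
cv2.imwrite('pics/f.png',np.hstack([overlay(b,PAN,YAW,w,(232,170,80),5),overlay(a,PAN,YAW,w,(225,148,80),5)]))
E
```

```text
(no output)
```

View pics/f.png

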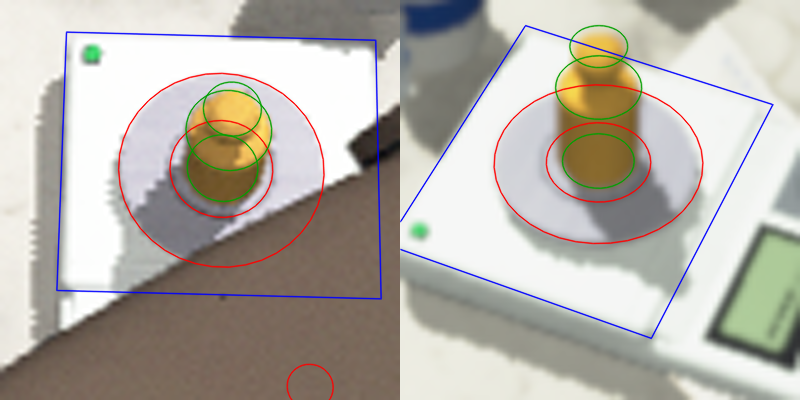

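The left view shows the foot centred in the ring, about (223,168) against the ring centre at (221,168). The right view agrees and shows it upright, with nothing touching it. Now the key.

```bash
python3 - <<'E' 2>&1
from h import *
k=np.array([.5086,-.0460]);R=tool([.25,.97],0.)
p=env.current_ee_pos();print(p)
env.move_linear(np.array([*p[:2],.15]),feed=.15)
env.move_linear(np.array([*k,.12]),R,feed=.12)
env.move_linear(np.array([*k,.040]),feed=.12);env.pause(.2)
f0=env.current_ft_force()
hit=env.move_linear(np.array([*k,.022]),feed=.012,contact_N=11)
print(hit,env.current_ee_pos(),(env.current_ft_force()-f0).round(1));env.pause(.4)
print(env.current_ee_pos(),(env.current_ft_force()-f0).round(1))
env.move_linear(np.array([*k,.12]),feed=.1);env.pause(.3)
print(env.current_clock(),env.current_ft_force().round(2))
look(PAN[:2],'_3.png',('scene','top'))
E
```

```text
[ 0.56266888 -0.0620367   0.11864409]
True [ 0.50857325 -0.04595978  0.02902629] [-1.4  0.8  3.3]
[ 0.50860827 -0.04600737  0.02905914] [-1.1  0.   3.5]
17.9583 [-0.41 -0.09 -0.32]
scene foot [0.5878 0.0285] off mm [ 1.1 -0.3] slope [0.001 0.004 0.045] top z 0.1221 136
Traceback (most recent call last):
  File "h.py", line 96, in look
    s=snap(n,fn and n+fn);m=cv2.erode(brass(s,projN(s,[[*g,.085]])[0]),np.ones((3,3)));P=cloud(s,m);z=P[:,2]
                                                                                         ~~~~~^^^^^
  File "h.py", line 85, in cloud
    K=np.array(s['intrinsics']);p=cv2.undistortPoints(np.c_[u,v].astype(float)[:,None],K,np.array([float(s['k1']),0,0,0]))[:,0]
                                  ~~~~~~~~~~~~~~~~~~~^^^^^^^^^^^^^^^^^^^^^^^^^^^^^^^^^^^^^^^^^^^^^^^^^^^^^^^^^^^^^^^^^^^^^
cv2.error: OpenCV(4.12.0) /io/opencv/modules/calib3d/src/undistort.dispatch.cpp:347: error: (-215:Assertion failed) CV_IS_MAT(_src) && CV_IS_MAT(_dst) && (_src->rows == 1 || _src->cols == 1) && (_dst->rows == 1 || _dst->cols == 1) && _src->cols + _src->rows - 1 == _dst->rows + _dst->cols - 1 && (CV_MAT_TYPE(_src->type) == CV_32FC2 || CV_MAT_TYPE(_src->type) == CV_64FC2) && (CV_MAT_TYPE(_dst->type) == CV_32FC2 || CV_MAT_TYPE(_dst->type) == CV_64FC2) in function 'cvUndistortPointsInternal'
```

It stopped early and held only 3.5 N, so the key wasn't fully down. I'll press again by position and check the force.

```bash
python3 - <<'E' 2>&1
from h import *
k=np.array([.5086,-.0460])
env.move_linear(np.array([*k,.040]),feed=.12);env.pause(.2)
f0=env.current_ft_force()
for z in(.031,.0295,.0285,.0278,.0271,.0264,.0257,.025):
    env.move_linear(np.array([*k,z]),feed=.012);env.pause(.25)
    f=(env.current_ft_force()-f0)[2];print(z,env.current_ee_pos()[2].round(5),f.round(2))
    if f>9:break
env.move_linear(np.array([*k,.12]),feed=.1)
env.move_linear(np.array([k[0]-.03,k[1]-.1,.2]),feed=.2);env.pause(.3)
print(env.current_clock(),env.current_ft_force().round(2))
look(PAN[:2],'_4.png',('scene',))
s=snap('scene','g.png')
E
```

```text
0.031 0.03106 3.19
0.0295 0.02955 4.31
0.0285 0.02899 7.91
0.0278 0.02889 12.08
23.9333 [-0.5   0.17 -0.02]
scene foot [0.5882 0.0287] off mm [ 1.5 -0.1] slope [0.008 0.002 0.045] top z 0.1216 138
```

View pics/g.png

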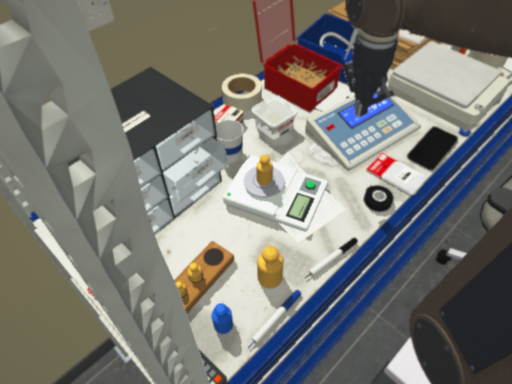

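The key reached its hard stop: force rose to 12 N at z 0.0289. The picture shows the weight upright in the middle of the pan at (264,170), the loose things in place and the arm clear.

```bash
python3 -c "
from workcell import env
env.pause(.5);print(env.job_done())"
```

```text
the job is handed in; nothing more can be done
None
```

The job is handed in: the weight stands upright about 1 mm from the pan centre, inside the circle. The green key took two presses, because the first stopped short of the bottom; the second reached its stop at 12 N. The arm is clear, and the last picture shows the loose things where they were.

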